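# Show a folded bracket from the vise to the inspection camera

## Task

Slide the vise jaw fully open, then lift the folded bracket out and hold it up in the air in front of the inspection camera: foot end down, its middle on the line of sight 150 mm from the lens, its open side facing squarely into the lens (so tilted back to meet the camera's downward look). Finish while still holding it there, motionless; do not push the camera, and leave the tape ring, the hammer and the tin where they are.

Things in the scene. Friction and masses are not known exactly. Their poses are not given: they have to be found in the camera images.
- vise: Low dark steel bench vise, fixed. Origin on the bench, below the middle of the gap; x along the jaws, y the way the sliding jaw opens, z up. Bed: x -60 to 60 mm, y -75 to 180 mm, top 20 mm above the bench (the bracket stands on it). Fixed jaw on the -y side (y -68 to -24 mm). Both jaws are 100 mm long in x, tops 55 mm above the bench.
- jaw (a joint): Sliding jaw, in m: 0 closed, 0.055 fully open at its stop. Starts within 4 mm of closed, slides along the vise's +y against about 5 N of friction and stays where it is left. When closed its face is at y = 23.5 mm and its lip lies 2 mm over the bracket's foot: the bracket cannot be lifted until the jaw has slid 25 mm or more.
- jaw_handle (a point): Upright round steel handle post on the sliding jaw, 18 mm diameter, from 55 to 117 mm above the bench; this point is on its axis 98 mm above the bench (19 mm below its top). It moves with the jaw; with the jaw closed it lies at y = 105 mm in the vise's frame. Axes as the vise's.
- bracket_center (a point): Middle (half-way up) of the loose bracket, about 0.4 kg: galvanised U channel, 3 mm walls, 44 x 44 mm in plan, 115 mm tall, with a 4 mm foot plate sticking out 20 mm on +y at the bottom. x: out of its open side; y: across the side walls (44 mm grasp); z: away from the foot. Starts upright in the vise, axes near the vise's, up to 15 mm off middle in x, top 135 mm above the bench.
- bracket_front (a point): Point in the mouth of the bracket's open side, 22 mm along the bracket's +x from its middle, half-way up. A plain web closes the opposite (-x) side; a dark riveted strap lies on it inside the channel. Same axes as the middle point.
- stand: Stand of the inspection camera, fixed: dark steel base 8 mm thick, 350 x 100 mm, with a 24 mm square column 390 mm tall at x = 250 mm. Origin on the bench directly below the viewing point, marked on the base by a white cross; x points from the cross to the column, z up. Its yaw varies.
- focus (a point): Viewing point in the air above the white cross, 150 mm before the lens on its line of sight, 190 to 250 mm above the bench. x points to the lens (25 degrees up from level, in plan along the stand's x), y level, z up but leaning 25 degrees away from the column. The bracket is held right when its middle is here and its x, y, z axes lie along these.
- lens (a point): Middle of the front glass of the camera (lens 38 mm diameter, 30 mm long; grey body 50 x 50 mm behind it, towards the column). It looks 25 degrees down from level; its height varies, it slides on the column if pushed hard. Axes as for the viewing point.
- tape: Roll of tape, a loose grey ring 90 mm across and 40 mm high; bystander. Origin at the centre of its underside.
- hammer: Loose hammer lying on the bench; bystander.
- tin: Loose steel tin, 80 mm diameter, 100 mm tall; bystander. Origin at the centre of its underside.
Mind the look-alikes: they are no part of the job. Leave any red or yellow look-alike of the part that bears bracket_center alone.

How it is judged:
On the way, in this order (a step that is already met when the one before it is completed fails the run):
1. the jaw is fully open (45 mm or more) while the bracket still stands in the vise (value of joint jaw above 0.045 m and height (world z) of bracket_center below 0.085 m and angle between bracket_center's own z axis and vertical below 0.2 rad), for 0.2 s.
2. the bracket is lifted clear of the vise by the gripper (height (world z) of bracket_center above 0.125 m and contact force between bracket and the fingers above 1 N and contact force between bracket and vise below 0.1 N), for 0.2 s.
At the end, for the whole second after the job is handed in: Held still in the gripper alone, touching neither vise nor stand: bracket centre within 18 mm of the viewing point 150 mm before the lens, open side to the lens, foot down, axes within 0.16 rad (9 degrees) of the camera's; jaw still at least 45 mm open (distance between bracket_center and focus below 0.018 m and angle between the x axis of bracket_center and the x axis of focus, either way round below 0.16 rad and angle between the z axis of bracket_center and the z axis of focus, either way round below 0.16 rad and angle between bracket_center's own z axis and vertical below 0.7 rad and distance between bracket_front and lens below 0.15 m and contact force between bracket and the fingers above 1 N and contact force between bracket and vise below 0.1 N and contact force between bracket and stand below 0.1 N and linear speed of bracket below 0.02 m/s and value of joint jaw above 0.045 m); the arm keeps its last pose, push and grip.
It fails at once if the camera was pushed out of place (distance of lens from where it was at the start of the episode above 0.008 m).
It fails at once if the tape, hammer or tin was disturbed (distance of any of tape, hammer, tin from where it was at the start of the episode above 0.02 m).
It also fails if it takes over 53 s, if anything falls off the work surface, if the arm or the gripper's body presses on something with over 40 N, if the wrist force passes 120 N, or if a joint passes its speed limit or range.

## Robot

A 7-joint arm with a two-finger parallel gripper is mounted at the origin on the work surface. World frame = base frame: x ahead of the robot, y to its left, z up, the work surface at z = 0. Lengths are in m, angles in rad, forces in N, time in s.
With the tool pointing down it reaches from about 0.4 to 0.85 m from the base axis. Payload 10.4 kg.
Tool frame: the origin (TCP) lies between the finger pads; the fingertips stand ahead of it and the grasp point (between the pads) lies 6 mm ahead of it (finger_overhang is the z of the fingertips in the tool frame, in m); z points along the fingers, y is the direction in which the jaws open and shut (so a half turn about z gives the same grasp; the last joint's range is limited). The gripper opens to 85 mm and grips with 20 to 120 N. Pads are 22 mm wide; open, the fingers measure 114 mm over their backs; the gripper's body (76 mm by 85 mm) begins 54 mm behind the grasp point. The pads swing forward as they close: fully open they stand 13 mm farther back than shut.
Start: joints at [1.136, 0.332, -0.065, 1.46, 0.022, 1.35, -0.088], TCP at [0.25, -0.573, 0.256] pointing down, gripper open.
Joint ranges: [-2.6, 2.6], [-0.5, 2.12], [-1.47, 1.34], [0.16, 2.42], [-1.27, 4.41], [0.06, 2.06], [-2.6, 2.6]. Speed limits (rad/s): [2.22, 2.22, 2.79, 2.79, 3.14, 3.14, 3.14].

## Interface

Orientations are given as a unit quaternion [x, y, z, w].
In Python, from workcell import * gives the robot as it stands.
- The arm moves only by the shell command python3 -m creep 'ROWS' [FORCE]. ROWS is JSON, a list of rows, each a list of 7 numbers: the turn, a rotation vector about the tool's x, y, z in rad, then the shift along the tool's x, y, z in mm, then the closure in counts, from 0 (fully open) to 255 (shut). In form: [[wx, wy, wz, dx, dy, dz, claw], ...]. A call has 1 to 8 rows; each row shifts and turns the commanded pose from where the row before left it, along the tool's axes as they then stand; what a row does not reach is not made up. A row lasts 1/10 s, in which the tool goes at most 50 mm and 8.59 degrees, less where a joint would pass 70% of its speed; a pose out of reach is approached as far as the arm can. A call is refused whole if a number of a shift passes 50 or a number of a turn 0.15, either way. A call with a gripper value outside its range is refused whole. The fingers move at their own pace and stop on an object; FORCE is the grip in N (left out, the last holds). Time passes only in rows, so rows that do not move let the fingers close. It gives the time, the measured TCP pose, the force and the opening at its end, in the units of the state.
- get_obs(): the state, without advancing time (a new reading comes with each control period).
- camera(name): name is "side" or "top" or "wrist"; returns (picture, depth): 400x640x3 uint8, blue, green, red; 400x640 float32, m along the optical axis (not along the pixel's ray), 0 where there is no reading.
- camera_model(name): a dict with "camera_matrix" (3x3 intrinsics, pixels), "R" (3x3) and "t" (3): a world point X has camera coordinates R X + t; the wrist camera has in their place "mount" (4x4, takes a point from camera to tool coordinates, whose origin is the TCP and whose axes are the flange's). Camera axes: x right, y down, z forward; pixel columns grow to the right and rows downward; lengths in m; the calibration is good to about 2 mm. The wrist camera is an equidistant fisheye: a pixel r from the principal point sees the ray r / f radians off the axis. A picture is of the moment at which its call begins: read the wrist's pose just before it. camera_model takes no time and is no camera call.
- hand_in(): hands the job in, once; it reports no verdict.
The state is a dict: "clock": time; "joint_pos": joint angles; "joint_velocities": joint speeds; "tau": joint torques, N m; "position": TCP position; "ee_rot": TCP orientation; "ft_force": force on the tool from outside, world axes, zero at the start; "torque": the same for the moment, N m; "grip_width": opening from 0.0 (shut) to 1.0 (fully open).
Only numpy, scipy, OpenCV 4.12 (cv2) and the standard library are available. Lean on these libraries where they do the work, as an engineer would, in place of code of your own. Each camera call takes 0.05 s, during which the arm holds its last target.

## Working session

There is one attempt and no reset: what is moved stays moved. The work goes in short steps, Python scripts to look and compute and a shell command to move; the robot and the scene stay as the last step left them, time stands still between calls to the robot, and variables do not carry over. Pictures are saved under pics/ and viewed, and the job is handed in when it is done.

```bash
ls; mkdir -p pics
python3 - <<'E'
from workcell import *
import cv2,numpy as np
print(get_obs())
for n in("side","top","wrist"):
    p,d=camera(n); cv2.imwrite(f"pics/{n}0.png",p); np.save(f"pics/{n}0.npy",d)
    m=camera_model(n); print(n,{k:np.round(v,4).tolist() if not isinstance(v,str) else v for k,v in m.items()})
E
```

```text
pics
{'clock': 0.0, 'joint_pos': array([ 1.13638713,  0.33286298, -0.0647203 ,  1.46096365,  0.02160609,
        1.34990569, -0.08852574]), 'joint_velocities': array([ 0.00073645,  0.00087421,  0.00013886,  0.0005232 , -0.00023207,
        0.00078296, -0.00083855]), 'tau': array([-2.49640852e-04, -6.25434136e+01,  4.87953576e-02, -3.91598511e+01,
        1.60462072e-02,  9.99575568e-03,  2.95720679e-05]), 'position': array([ 0.25003167, -0.57242412,  0.25551085]), 'ee_rot': array([ 9.78874521e-01,  2.04460635e-01, -1.80600660e-04, -6.98908253e-04]), 'ft_force': array([-0.15302509,  0.26264681, -0.14081941]), 'torque': array([ 0.02751833,  0.02940638, -0.01230473]), 'grip_width': 0.9994570397144454}
side {'camera_matrix': [[396.1178, 0.0, 321.4094], [0.0, 396.1178, 206.4412], [0.0, 0.0, 1.0]], 'R': [[-0.7691, -0.6391, -0.0057], [-0.4108, 0.5011, -0.7617], [0.4897, -0.5834, -0.6479]], 't': [0.4852, 0.3783, 1.099]}
top {'camera_matrix': [[463.6854, 0.0, 323.5612], [0.0, 463.6854, 191.8824], [0.0, 0.0, 1.0]], 'R': [[-0.0213, -0.9997, -0.0091], [-0.9944, 0.0221, -0.1034], [0.1035, 0.0069, -0.9946]], 't': [0.0452, 0.6533, 1.8117]}
wrist {'camera_matrix': [[309.7069, 0.0, 316.7844], [0.0, 309.7069, 198.8906], [0.0, 0.0, 1.0]], 'mount': [[0.0005, -0.9565, -0.2919, 0.0733], [1.0, 0.001, -0.0015, -0.0009], [0.0017, -0.2919, 0.9565, -0.1173], [0.0, 0.0, 0.0, 1.0]]}
```

View pics/side0.png

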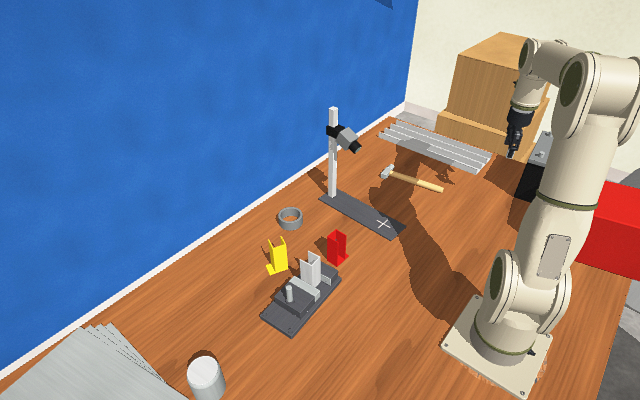

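View pics/top0.png

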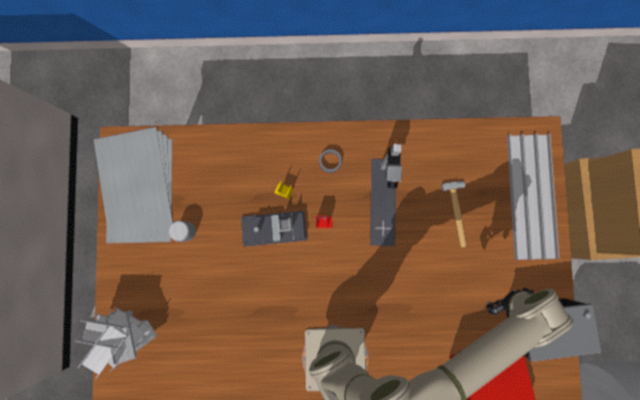

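View pics/wrist0.png

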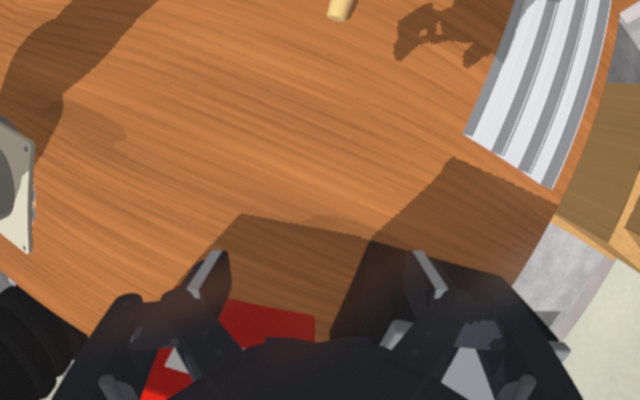

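Top view: vise near (275,228), handle post at (256,230) and the grey bracket at (284,225). The look-alikes are yellow at (284,189) and red at (325,221). Stand cross is at (383,229), column and camera near (394,165), tape (330,160), hammer (456,210), tin (180,232). Next I'll enlarge these.

Run:
```python
import cv2
p=cv2.imread("pics/top0.png"); 
cv2.imwrite("pics/top0_v.png",cv2.resize(p[175:250,230:330],None,fx=8,fy=8,interpolation=2))
cv2.imwrite("pics/top0_s.png",cv2.resize(p[135:255,350:430],None,fx=5,fy=5,interpolation=2))
p=cv2.imread("pics/side0.png"); 
cv2.imwrite("pics/side0_v.png",cv2.resize(p[225:345,255:355],None,fx=5,fy=5,interpolation=2))
cv2.imwrite("pics/side0_s.png",cv2.resize(p[100:250,310:410],None,fx=4,fy=4,interpolation=2))
```

```text
(no output)
```

View pics/top0_v.png

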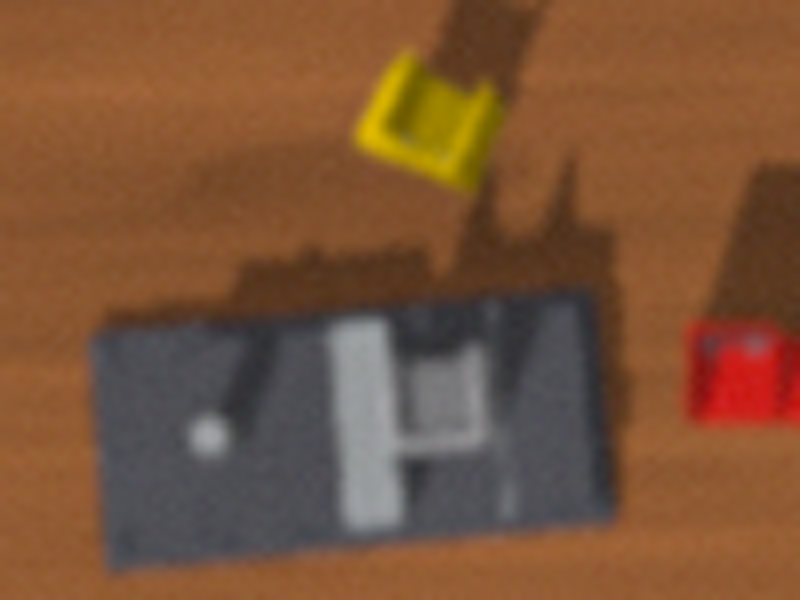

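View pics/top0_s.png

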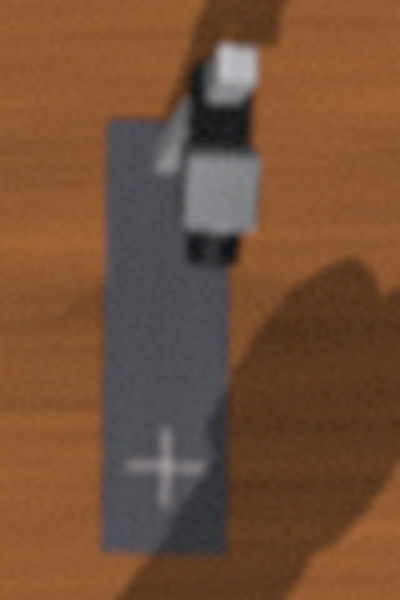

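View pics/side0_v.png

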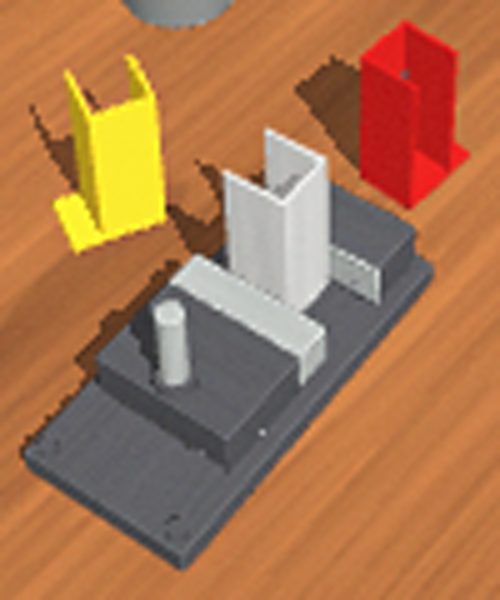

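View pics/side0_s.png

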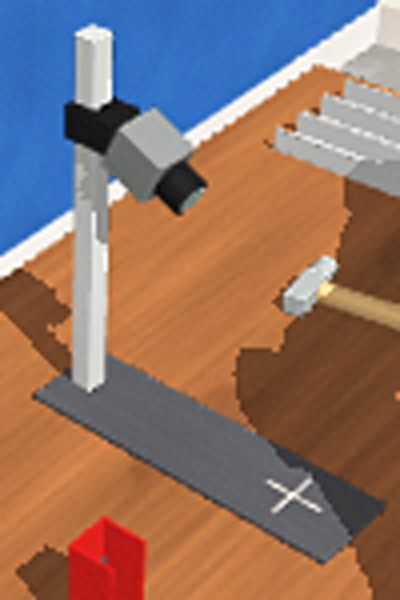

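```bash
cat > h.py <<'E'
import numpy as np
from workcell import *
M={n:camera_model(n) for n in("side","top")}
def ray(n,u,v):
    m=M[n];K=np.array(m["camera_matrix"]);R=np.array(m["R"]);t=np.array(m["t"])
    return -R.T@t, R.T@np.linalg.solve(K,[u,v,1.])
def atz(n,u,v,z):
    c,d=ray(n,u,v); return c+d*(z-c[2])/d[2]
def proj(n,X):
    m=M[n];c=np.array(m["R"])@X+np.array(m["t"]);p=np.array(m["camera_matrix"])@c;return p[:2]/p[2]
def crop(X,Y,u0,v0,s): return u0+(X+.5)/s-.5, v0+(Y+.5)/s-.5
def tri(uv1,uv2):
    c1,d1=ray("side",*uv1);c2,d2=ray("top",*uv2)
    a=np.linalg.lstsq(np.c_[d1,-d2],c2-c1,rcond=None)[0];p,q=c1+a[0]*d1,c2+a[1]*d2
    return (p+q)/2,np.linalg.norm(p-q)
E
python3 - <<'E'
from h import *
np.set_printoptions(precision=4,suppress=True)
T=lambda X,Y,z:atz("top",*crop(X,Y,230,175,8),z)
S=lambda X,Y,z:atz("side",*crop(X,Y,255,225,5),z)
print("cams",ray("top",0,0)[0],ray("side",0,0)[0])
for n,X,Y in(("TL",95,335),("TR",585,292),("BR",612,515),("BL",108,568)):print(n,T(X,Y,.02))
print("sideBed L",S(28,455,.02),"B",S(183,560,.02),"R",S(432,272,.02))
print("handle",T(209,437,.117),S(170,312,.117))
print("brk web L",T(392,445,.135),"R",T(490,440,.135))
print("brk side: corners",S(285,198,.135),S(327,158,.135),S(225,173,.135),S(268,130,.135))
print("fixed jaw tops S", S(378,303-30,.055))
T=lambda X,Y,z:atz("top",*crop(X,Y,350,135,5),z)
S=lambda X,Y,z:atz("side",*crop(X,Y,310,100,4),z)
print("cross",T(166,466,.008),S(293,494,.008))
print("base",T(108,118,.008),T(103,551,.008),T(226,551,.008))
print("colTop",T(236,63,.39),S(93,33,.39))
# depth checks
d=np.load("pics/top0.npy")
print("depthtop", d[175:250:8,230:330:12])
E
```

```text
cams [0.4631 0.0183 1.8698] [-0.0096  0.7617  1.003 ]
TL [0.5643 0.3612 0.02  ]
TR [0.5804 0.1161 0.02  ]
BR [0.4694 0.1045 0.02  ]
BL [0.4485 0.3551 0.02  ]
sideBed L [0.5586 0.3642 0.02  ] B [0.443  0.3566 0.02  ] R [0.4601 0.1088 0.02  ]
handle [0.5097 0.2895 0.117 ] [0.5092 0.2885 0.117 ]
brk web L [0.5037 0.2013 0.135 ] R [0.505  0.1555 0.135 ]
brk side: corners [0.5038 0.1961 0.135 ] [0.505  0.1568 0.135 ] [0.5435 0.2038 0.135 ] [0.5467 0.162  0.135 ]
fixed jaw tops S [0.4682 0.1535 0.055 ]
cross [ 0.5072 -0.2027  0.008 ] [ 0.5063 -0.2049  0.008 ]
base [ 0.7902 -0.1654  0.008 ] [ 0.4407 -0.1502  0.008 ] [ 0.4386 -0.2481  0.008 ]
colTop [ 0.7572 -0.2116  0.39  ] [ 0.7518 -0.2096  0.39  ]
depthtop [[1.8864 1.8832 1.8985 1.8845 1.8811 1.8811 1.884  1.8893 1.8871]
 [1.8792 1.8888 1.8943 1.8917 1.8828 1.8862 1.8735 1.8847 1.8857]
 [1.8903 1.8738 1.8827 1.8798 1.8103 1.8163 1.889  1.8801 1.8806]
 [1.8916 1.8848 1.8754 1.885  1.889  1.8836 1.8757 1.8732 1.8696]
 [1.876  1.8718 1.8697 1.8687 1.8857 1.8767 1.879  1.8748 1.8741]
 [1.8711 1.8624 1.8549 1.8601 1.8357 1.8389 1.8196 1.8763 1.7539]
 [1.8765 1.8491 1.8156 1.8122 1.7343 1.7566 1.8068 1.8667 1.75  ]
 [1.8633 1.8525 1.8359 1.8058 1.8138 1.8509 1.8016 1.8541 1.8661]
 [1.8489 1.8613 1.8427 1.803  1.8062 1.8412 1.8489 1.8607 1.8595]
 [1.8632 1.856  1.8544 1.8578 1.8654 1.8683 1.8524 1.8517 1.861 ]]
```

Run:
```python
from h import *
import cv2
np.set_printoptions(precision=4,suppress=True)
yaw=-.037;c=np.array([.5068,-.2035,0]);X=np.array([np.cos(yaw),np.sin(yaw),0]);Y=np.array([-np.sin(yaw),np.cos(yaw),0]);Z=np.array([0,0,1.])
a=np.radians(25);fx=np.cos(a)*X+np.sin(a)*Z;fz=-np.sin(a)*X+np.cos(a)*Z
for h in(.19,.21,.23,.25):
    L=c+h*Z+.15*fx; print(h,L,proj("side",L),proj("top",L))
    # glass circle
im={n:cv2.imread(f"pics/{n}0.png") for n in("side","top")}
for n,(u0,v0,w,hh) in {"side":(320,110,50,50),"top":(375,140,40,50)}.items():
    s=12;o=cv2.resize(im[n][v0:v0+hh,u0:u0+w],None,fx=s,fy=s,interpolation=2)
    for h,col in((.19,(0,0,255)),(.21,(0,255,255)),(.23,(0,255,0)),(.25,(255,0,255))):
        L=c+h*Z+.15*fx
        for off in (0,.03):
            pts=[((proj(n,L+off*fx+.019*(np.cos(t)*Y+np.sin(t)*fz))-[u0,v0]+.5)*s-.5).astype(int) for t in np.linspace(0,6.3,30)]
            cv2.polylines(o,[np.array(pts)],False,col,1)
    cv2.imwrite(f"pics/{n}_lens.png",o)
```

```text
0.19 [ 0.6427 -0.2085  0.2534] [356.8804 153.5156] [391.3876 187.1657]
0.21 [ 0.6427 -0.2085  0.2734] [357.1855 148.5678] [392.1756 186.5099]
0.23 [ 0.6427 -0.2085  0.2934] [357.4965 143.5247] [392.9834 185.8378]
0.25 [ 0.6427 -0.2085  0.3134] [357.8135 138.3834] [393.8118 185.1485]
```

View pics/side_lens.png

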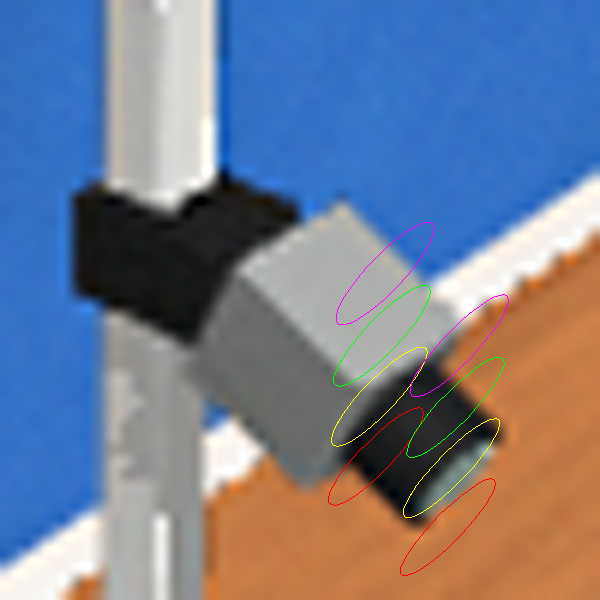

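View pics/top_lens.png

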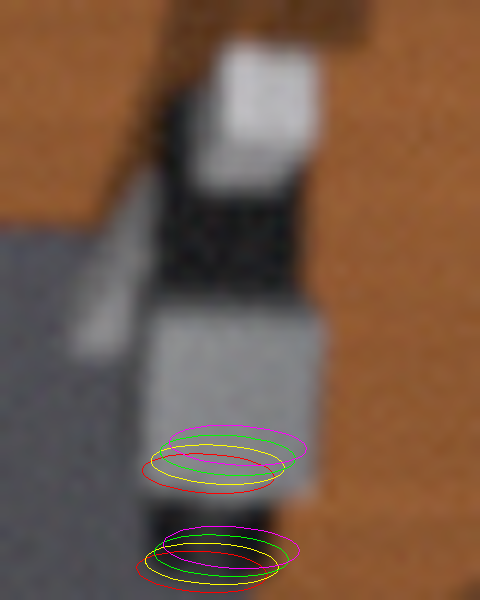

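Lens overlay: the side-view glass centre at crop (456,475) falls near the 0.21 m ellipse, so focus height ≈ 0.207 m, and the top view agrees in plan. Next is a helper that turns targets into tool-axis deltas.

```bash
cat >> h.py <<'E'
from scipy.spatial.transform import Rotation as Ro
np.set_printoptions(precision=4,suppress=True)
def Rdown(yaw):
    x=np.array([np.cos(yaw),np.sin(yaw),0]);z=np.array([0,0,-1.]);return np.c_[x,np.cross(z,x),z]
VY=.070; SY=-.037; A=np.radians(25)
F=np.array([.507,-.2035,.207])
def Rfocus_br():
    X=np.array([np.cos(SY),np.sin(SY),0]);Z=np.array([0,0,1.])
    fx=np.cos(A)*X+np.sin(A)*Z;fz=-np.sin(A)*X+np.cos(A)*Z
    return np.c_[fx,np.cross(fz,fx),fz]
def st():
    o=get_obs();R=Ro.from_quat(o["ee_rot"]).as_matrix()
    print("t",round(o["clock"],2),"pos",o["position"],"R",R[:,0],R[:,2],"q",o["joint_pos"],"F",o["ft_force"],"g",round(o["grip_width"],3));return np.array(o["position"]),R
def delta(p,Rt):
    p0,R=st(); print("turn",(Ro.from_matrix(R.T@Rt)).as_rotvec(),"shift now-axes mm",R.T@(p-p0)*1e3,"shift target-axes",Rt.T@(p-p0)*1e3)
E
grep -rn "" /dev/null
python3 - <<'E'
import workcell; print([a for a in dir(workcell) if a[0]!='_'], getattr(workcell,'finger_overhang',None))
from h import *
delta(np.array([.43,-.2,.26]),Rdown(VY))
E
```

```text
['MotionError', 'camera', 'camera_model', 'finger_overhang', 'get_obs', 'hand_in'] 0.025
t 0.15 pos [ 0.2501 -0.5725  0.2557] R [ 0.9164  0.4003 -0.    ] [-0.0004  0.0009 -1.    ] q [ 1.1364  0.3327 -0.0647  1.4607  0.0216  1.3499 -0.0885] F [0.1704 0.5392 0.9867] g 1.001
turn [-0.001   0.0002  0.3418] shift now-axes mm [ 314.0079 -269.3731   -4.0116] shift target-axes [ 205.5549 -359.0374   -4.2746]
```

```bash
python3 -m creep '[[0,0,0.114,0,0,0,0],[0,0,0.114,0,0,0,0],[0,0,0.114,0,0,0,0],[0,0,0,30,-35,0,0],[0,0,0,30,-35,0,0],[0,0,0,30,-35,0,0],[0,0,0,30,-35,0,0],[0,0,0,30,-35,0,0]]'; python3 -c "
from h import *
delta(np.array([.45,.05,.26]),Rdown(VY))"
```

```text
clock: 0.95
position: [0.3883, -0.386, 0.2562]
ee_rot: [0.999, 0.035, -0.0, 0.0]
ft_force: [0.6, -0.4, -0.7]
grip_width: 0.997
t 0.95 pos [ 0.3883 -0.386   0.2562] R [ 0.9976  0.0697 -0.0001] [-0.0001 -0.0001 -1.    ] q [ 0.846   0.1696 -0.165   1.6623  0.0288  1.3121 -0.8252] F [ 0.6274 -0.3598 -0.6959] g 0.997
turn [ 0.0001  0.0001 -0.0003] shift now-axes mm [  91.8787 -430.6619   -3.8163] shift target-axes [  92.0034 -430.6358   -3.7585]
```

```bash
python3 -m creep '[[0,0,0,8,-45,0,0],[0,0,0,8,-45,0,0],[0,0,0,8,-45,0,0],[0,0,0,8,-45,0,0],[0,0,0,10,-45,0,0],[0,0,0,10,-45,0,0],[0,0,0,10,-45,0,0],[0,0,0,10,-45,0,0]]'; python3 -c "
from h import *
delta(np.array([.5095,.289,.20]),Rdown(VY))"
```

```text
clock: 1.75
position: [0.4341, -0.0218, 0.2564]
ee_rot: [0.999, 0.035, 0.0, 0.0]
ft_force: [-0.2, -0.4, -0.2]
grip_width: 0.997
t 1.75 pos [ 0.4341 -0.0218  0.2564] R [0.9976 0.0696 0.0004] [ 0.0004 -0.0005 -1.    ] q [ 0.5089 -0.071  -0.5323  1.905  -0.0368  1.2976 -1.5136] F [-0.2177 -0.392  -0.239 ] g 0.997
turn [ 0.0005 -0.0004 -0.0004] shift now-axes mm [  96.7973 -304.7891   56.2443] shift target-axes [  96.9361 -304.7208   56.3751]
```

```bash
python3 -m creep '[[0,0,0,12,-40,0,0],[0,0,0,12,-40,0,0],[0,0,0,12,-40,0,0],[0,0,0,12,-40,0,0],[0,0,0,12,-40,0,0],[0,0,0,12,-40,0,0],[0,0,0,12,-32,0,0],[0,0,0,12,-30,25,0]]'; python3 -c "
from h import *
import cv2
delta(np.array([.5095,.289,.20]),Rdown(VY))
p,d=camera('wrist');cv2.imwrite('pics/w1.png',p);p,d=camera('side');cv2.imwrite('pics/s1.png',p)"
```

```text
clock: 2.55
position: [0.5104, 0.287, 0.2335]
ee_rot: [0.999, 0.035, 0.002, -0.001]
ft_force: [1.1, -0.2, 1.2]
grip_width: 0.999
t 2.55 pos [0.5104 0.287  0.2335] R [0.9976 0.0698 0.0044] [ 0.0043  0.0023 -1.    ] q [ 0.0448  0.3557 -0.788   1.5728  0.259   1.316  -2.2773] F [ 1.0753 -0.1606  1.2041] g 0.999
turn [-0.002  -0.0044 -0.0001] shift now-axes mm [-0.9077 -1.9729 33.5289] shift target-axes [-0.7591 -2.0416 33.5285]
```

View pics/w1.png

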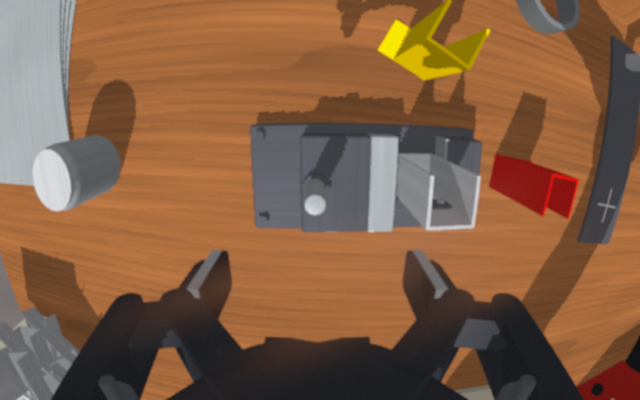

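View pics/s1.png

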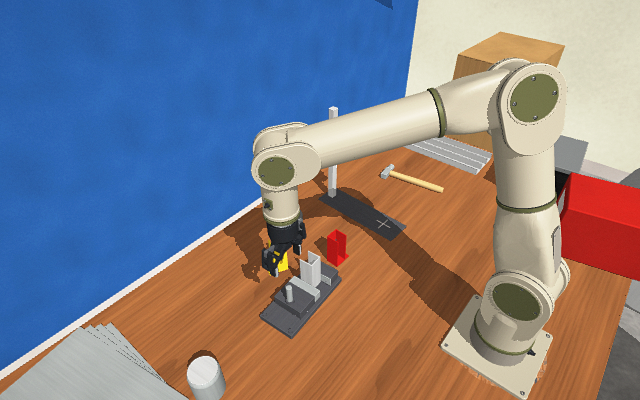

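```bash
cat >> h.py <<'E'
def wray(u,v,p=None,R=None):
    m=camera_model("wrist");K=np.array(m["camera_matrix"]);T=np.array(m["mount"])
    if p is None:
        o=get_obs();R=Ro.from_quat(o["ee_rot"]).as_matrix();p=np.array(o["position"])
    a=np.array([u-K[0,2],v-K[1,2]]);r=np.hypot(*a);th=r/K[0,0]
    d=np.r_[a/r*np.sin(th),np.cos(th)]
    return p+R@T[:3,3],R@T[:3,:3]@d
def watz(u,v,z,p=None,R=None):
    c,d=wray(u,v,p,R);return c+d*(z-c[2])/d[2]
E
python3 - <<'E'
from h import *
import cv2
p=cv2.imread("pics/w1.png");cv2.imwrite("pics/w1c.png",cv2.resize(p[110:245,240:500],None,fx=3,fy=3,interpolation=2))
print("handle",watz(315,205,.117))
for n,uv in dict(webL=(432,228),webR=(474,226),openL=(432,172),openR=(479,176)).items():print(n,watz(*uv,.135))
print("bed",watz(251,126,.02),watz(256,231,.02))
print("cross",watz(606,205,.008))
E
```

```text
handle [0.505  0.2899 0.117 ]
webL [0.499  0.1992 0.135 ]
webR [0.5025 0.1618 0.135 ]
openL [0.5423 0.2076 0.135 ]
openR [0.5433 0.1672 0.135 ]
bed [0.5551 0.3621 0.02  ] [0.4359 0.3538 0.02  ]
cross [ 0.5019 -0.1922  0.008 ]
```

View pics/w1c.png

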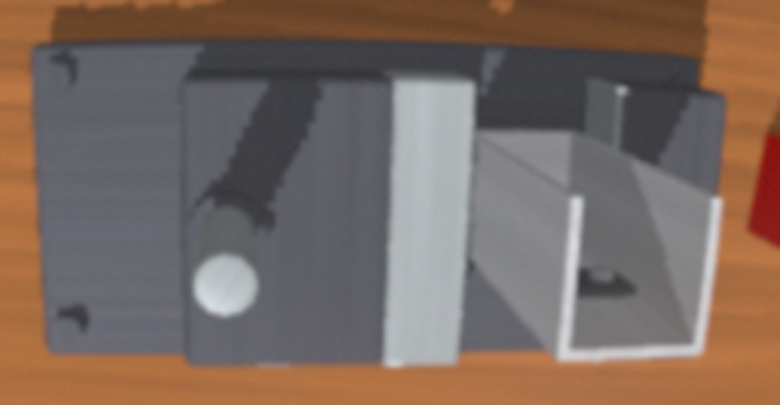

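```bash
python3 -m creep '[[0,-0.004,0,-2,-2,30,0],[0,0,0,0,0,30,0],[0,0,0,0,0,30,0],[0,0,0,0,0,25,0],[0,0,0,0,0,18,0],[0,0,0,0,0,0,0]]'; python3 -c "
from h import *
import cv2
delta(np.array([.5075,.2895,.10]),Rdown(VY))
p,d=camera('wrist');cv2.imwrite('pics/w2.png',p);
print(watz(315,205,.117))"
```

```text
clock: 3.25
position: [0.5054, 0.2845, 0.0961]
ee_rot: [0.999, 0.035, -0.004, 0.001]
ft_force: [0.5, 0.7, -0.0]
grip_width: 1.002
t 3.25 pos [0.5054 0.2845 0.0961] R [ 0.9976  0.0691 -0.0078] [-0.0076 -0.0027 -1.    ] q [ 0.0012  0.4881 -0.7363  1.7202  0.3615  1.0827 -2.3534] F [ 0.5355  0.7474 -0.0213] g 1.002
turn [ 0.0021  0.0078 -0.0008] shift now-axes mm [ 2.4138 -4.8478 -3.9468] shift target-axes [ 2.4483 -4.8542 -3.9176]
[0.5471 0.2894 0.117 ]
```

View pics/w2.png

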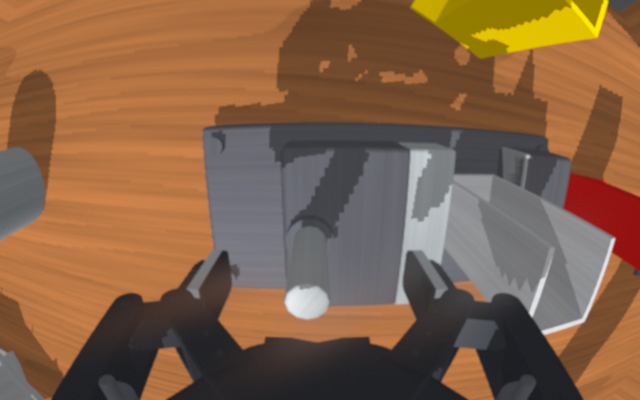

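```bash
python3 -c "
from h import *
print(watz(307,302,.117))"; python3 -m creep '[[0,0,0,0,-5,0,120],[0,0,0,0,0,0,255],[0,0,0,0,0,0,255],[0,0,0,0,0,0,255],[0,0,0,0,0,0,255]]' 40; python3 -c "
from h import *
st()"
```

```text
[0.5075 0.2898 0.117 ]
clock: 3.8
position: [0.5064, 0.2907, 0.0988]
ee_rot: [0.999, 0.035, -0.002, 0.0]
ft_force: [-1.2, -3.5, 5.2]
grip_width: 0.198
t 3.8 pos [0.5064 0.2907 0.0988] R [ 0.9976  0.0693 -0.0035] [-0.0035 -0.0011 -1.    ] q [-0.0084  0.4903 -0.7374  1.7112  0.3643  1.0862 -2.3624] F [-1.2304 -3.4834  5.1679] g 0.198
```

```bash
python3 -m creep '[[0,0,0,0,-5,0,255],[0,0,0,0,-8,0,255],[0,0,0,0,-8,0,255],[0,0,0,0,-8,0,255],[0,0,0,0,-8,0,255],[0,0,0,0,-7,0,255],[0,0,0,0,-5,0,255],[0,0,0,0,0,0,255]]'; python3 -c "
from h import *
st()"
```

```text
clock: 4.6
position: [0.5029, 0.34, 0.0988]
ee_rot: [0.999, 0.035, -0.002, 0.001]
ft_force: [-2.1, -2.2, 5.9]
grip_width: 0.202
t 4.6 pos [0.5029 0.34   0.0988] R [ 0.9976  0.0696 -0.0037] [-0.0036 -0.0012 -1.    ] q [-0.1019  0.5378 -0.7328  1.6481  0.3904  1.1117 -2.4427] F [-2.0923 -2.1996  5.8992] g 0.202
```

```bash
python3 -m creep '[[0,0,0,0,-2,0,255],[0,0,0,0,-1,0,255],[0,0,0,0,0,0,255],[0,0,0,0,0,0,255]]'; python3 -c "
from h import *
import cv2
st()
p,d=camera('side');cv2.imwrite('pics/s3.png',cv2.resize(p[200:350,240:370],None,fx=4,fy=4,interpolation=2))"
```

```text
clock: 5.0
position: [0.5029, 0.3402, 0.0988]
ee_rot: [0.999, 0.034, -0.002, 0.003]
ft_force: [-5.3, -13.8, 12.7]
grip_width: 0.199
t 5.0 pos [0.5029 0.3402 0.0988] R [ 0.9977  0.0675 -0.005 ] [-0.0046 -0.0055 -1.    ] q [-0.1059  0.5396 -0.7309  1.645   0.3925  1.1166 -2.447 ] F [ -5.2968 -13.7809  12.7129] g 0.199
```

View pics/s3.png

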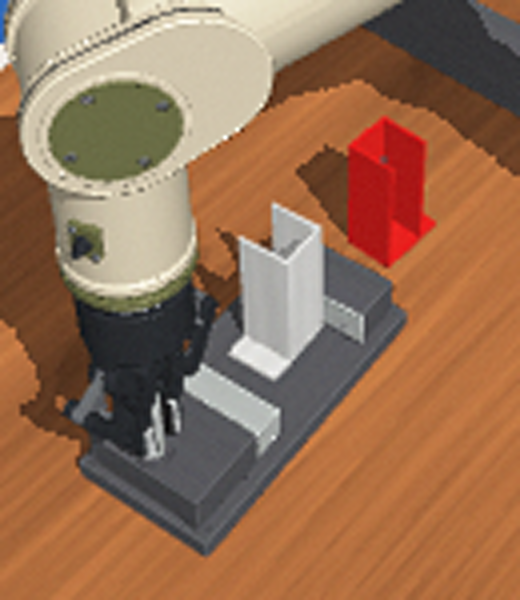

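```bash
python3 -m creep '[[0,0,0,0,3,0,255],[0,0,0,0,0,0,0],[0,0,0,0,0,0,0],[0,0,0,0,0,0,0],[0,0,0,0,0,-30,0],[0,0,0,0,0,-40,0],[0,0,0,0,0,-40,0],[0,0,0,0,0,-20,0]]'; python3 -c "
from h import *
delta(np.array([.5235,.181,.23]),Rdown(VY))"
```

```text
clock: 5.85
position: [0.5038, 0.3411, 0.232]
ee_rot: [0.999, 0.035, -0.0, -0.001]
ft_force: [0.3, 0.4, -0.2]
grip_width: 0.999
t 5.85 pos [0.5038 0.3411 0.232 ] R [ 0.9975  0.0701 -0.0005] [-0.0007  0.002  -1.    ] q [-0.0652  0.4149 -0.7848  1.5093  0.2951  1.3392 -2.3757] F [ 0.2962  0.4123 -0.187 ] g 0.999
turn [-0.002   0.0005  0.0002] shift now-axes mm [  8.447  161.137    1.6317] shift target-axes [  8.4737 161.1319   1.9603]
```

```bash
python3 -m creep '[[0,0,0,2,30,0,0],[0,0,0,2,35,0,0],[0,0,0,2,35,0,0],[0,0,0,2,35,0,0],[0,0,0,0,26,0,0],[0,0,0,0,0,0,0],[0,0,0,0,0,0,0]]'; python3 -c "
from h import *
import cv2
delta(np.array([.5235,.181,.108]),Rdown(VY))
p,d=camera('wrist');cv2.imwrite('pics/w4.png',p);cv2.imwrite('pics/w4c.png',cv2.resize(p[130:330,200:440],None,fx=3,fy=3,interpolation=2))"
```

```text
clock: 6.55
position: [0.5225, 0.18, 0.2283]
ee_rot: [0.999, 0.034, -0.002, 0.0]
ft_force: [-0.6, 0.7, -0.4]
grip_width: 0.999
t 6.55 pos [0.5225 0.18   0.2283] R [ 0.9976  0.0689 -0.0038] [-0.0038 -0.0002 -1.    ] q [ 0.2314  0.277  -0.7551  1.6593  0.1948  1.2868 -2.0621] F [-0.5858  0.66   -0.3847] g 0.999
turn [-0.      0.0038 -0.0011] shift now-axes mm [  1.511   -0.9347 120.336 ] shift target-axes [  1.0591  -0.9376 120.3408]
```

View pics/w4c.png

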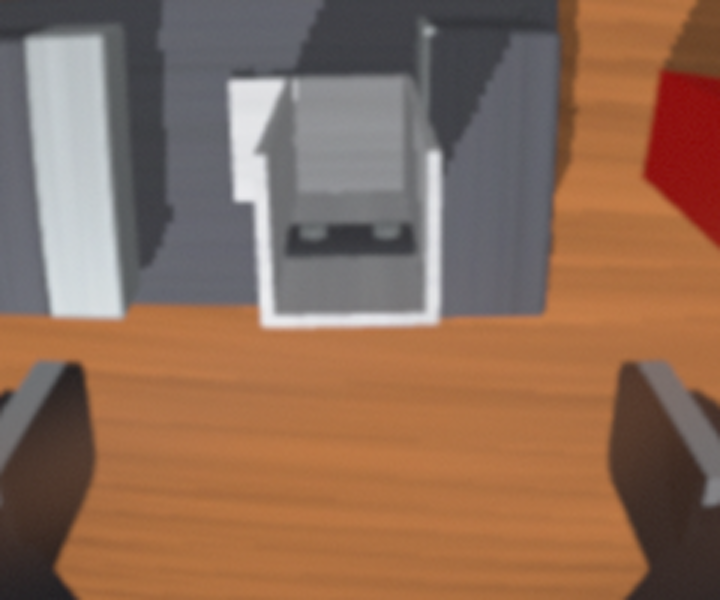

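The wrist view shows the grey bracket from above, mouth away from the robot, foot on the left, jaw well clear. Its top corners in the crop are (262,325), (438,322), (258,152) and (440,152).

Run:
```python
from h import *
P=[]
for X,Y in((262,325),(438,322),(257,152),(441,152)):
    q=watz(*crop(X,Y,200,130,3),.135);P.append(q);print(q)
P=np.array(P);print(P.mean(0));print("yaw",np.arctan2(*( (P[2:]-P[:2]).mean(0)[[1,0]])),np.arctan2(-(P[0]-P[1]+P[2]-P[3])[0],(P[0]-P[1]+P[2]-P[3])[1]))
```

```text
[0.4984 0.2025 0.135 ]
[0.5023 0.1589 0.135 ]
[0.5425 0.2054 0.135 ]
[0.5455 0.1625 0.135 ]
[0.5222 0.1823 0.135 ]
yaw 0.07575817487199919 0.0812552671678173
```

```bash
python3 -m creep '[[0,0.003,-0.008,0,-2,30,0],[0,0,0,0,0,30,0],[0,0,0,0,0,30,0],[0,0,0,0,0,20,0],[0,0,0,0,0,10,0],[0,0,0,0,0,0,0]]'; python3 -c "
from h import *
import cv2
delta(np.array([.5222,.1823,.108]),Rdown(.078))
p,d=camera('side');cv2.imwrite('pics/s5.png',cv2.resize(p[200:350,240:370],None,fx=4,fy=4,interpolation=2))"
```

```text
clock: 7.2
position: [0.5212, 0.183, 0.1073]
ee_rot: [0.999, 0.04, -0.001, -0.0]
ft_force: [1.0, -0.0, 0.8]
grip_width: 0.998
t 7.2 pos [0.5212 0.183  0.1073] R [ 0.9968  0.0795 -0.003 ] [-0.003   0.0001 -1.    ] q [ 0.1839  0.4039 -0.7192  1.7895  0.2991  1.0632 -2.1347] F [ 0.9541 -0.0354  0.8388] g 0.998
turn [-0.0003  0.003   0.0016] shift now-axes mm [ 0.8862  0.8164 -0.676 ] shift target-axes [ 0.8895  0.8152 -0.6731]
```

View pics/s5.png

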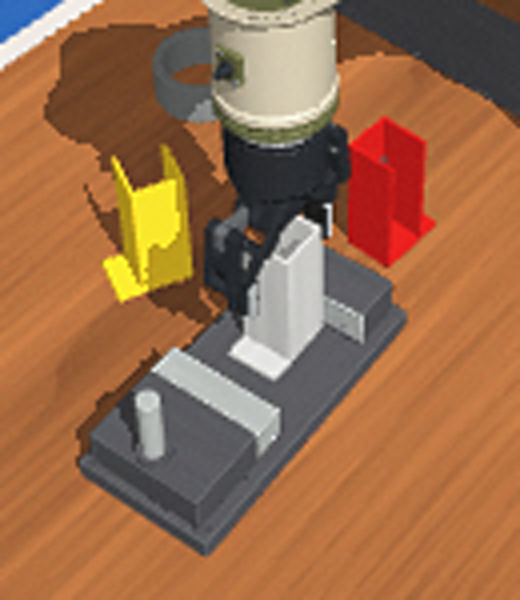

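The fingers straddle the bracket and the jaw is clear. Closing now.

```bash
python3 -m creep '[[0,0,0,1,1,0,255],[0,0,0,0,0,0,255],[0,0,0,0,0,0,255],[0,0,0,0,0,0,255],[0,0,0,0,0,0,255]]' 80; python3 -c "
from h import *
st()"
```

```text
clock: 7.75
position: [0.5239, 0.1811, 0.1093]
ee_rot: [0.999, 0.039, 0.0, 0.0]
ft_force: [-0.9, -2.1, 5.9]
grip_width: 0.51
t 7.75 pos [0.5239 0.1811 0.1093] R [0.997  0.0772 0.0008] [ 0.0008 -0.     -1.    ] q [ 0.187   0.4024 -0.7181  1.786   0.2996  1.0643 -2.1323] F [-0.8587 -2.1154  5.9191] g 0.51
```

```bash
python3 -m creep '[[0,0,0,0,0,-10,255],[0,0,0,0,0,-20,255],[0,0,0,0,0,-25,255],[0,0,0,0,0,-30,255],[0,0,0,0,0,-30,255],[0,0,0,0,0,-30,255],[0,0,0,0,0,-30,255],[0,0,0,0,0,-15,255]]'; python3 -c "
from h import *
import cv2
delta(np.array([.45,-.2,.30]),Rdown(SY))
p,d=camera('side');cv2.imwrite('pics/s6.png',p[50:350,220:450])"
```

```text
clock: 8.55
position: [0.5236, 0.1816, 0.3011]
ee_rot: [0.999, 0.039, 0.001, -0.0]
ft_force: [1.0, -0.3, -3.9]
grip_width: 0.505
t 8.55 pos [0.5236 0.1816 0.3011] R [0.9969 0.0781 0.0017] [ 0.0017  0.0005 -1.    ] q [ 0.2413  0.2318 -0.7673  1.5517  0.1623  1.4219 -2.0291] F [ 0.9939 -0.3178 -3.8938] g 0.505
turn [-0.0005 -0.0017  0.1152] shift now-axes mm [-103.1242  374.6839    0.73  ] shift target-axes [-59.3874 384.051    1.05  ]
```

View pics/s6.png

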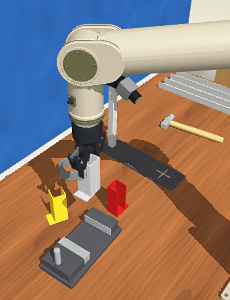

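```bash
python3 -m creep '[[0,0,0.058,0,0,0,255],[0,0,0.057,0,0,0,255],[0,0,0,-15,10,0,255],[0,0,0,-15,25,0,255],[0,0,0,-15,35,0,255],[0,0,0,-15,35,0,255],[0,0,0,0,35,0,255],[0,0,0,0,35,0,255]]'; python3 -m creep '[[0,0,0,0,35,0,255],[0,0,0,0,35,0,255],[0,0,0,0,35,0,255],[0,0,0,0,35,0,255],[0,0,0,0,35,0,255],[0,0,0,0,25,0,255],[0,0,0,0,10,0,255],[0,0,0,0,0,0,255]]'; python3 -c "
from h import *
import cv2
st()
p,d=camera('wrist');cv2.imwrite('pics/w7.png',p)
p,d=camera('side');cv2.imwrite('pics/s7.png',p)"
```

```text
clock: 9.4
position: [0.4558, 0.007, 0.2973]
ee_rot: [1.0, -0.019, -0.001, 0.0]
ft_force: [0.3, -0.4, -3.5]
grip_width: 0.503
clock: 10.2
position: [0.4484, -0.2023, 0.2971]
ee_rot: [1.0, -0.02, -0.001, -0.0]
ft_force: [-0.0, -0.3, -4.0]
grip_width: 0.508
t 10.2 pos [ 0.4484 -0.2023  0.2971] R [ 0.9992 -0.0394 -0.0028] [-0.0028  0.0009 -1.    ] q [ 0.7094  0.041  -0.3868  1.7192  0.0158  1.3873 -1.2903] F [-0.0238 -0.2561 -3.9994] g 0.508
```

View pics/w7.png

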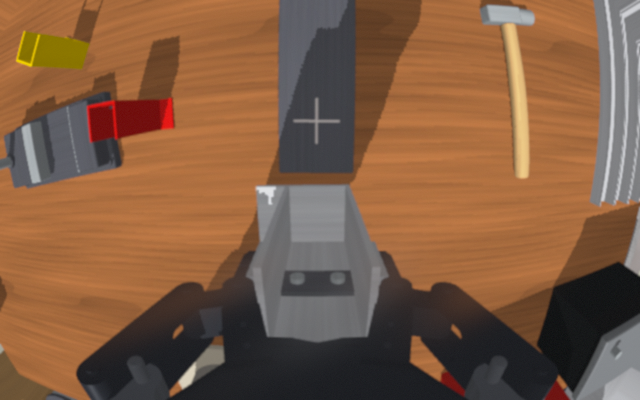

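View pics/s7.png

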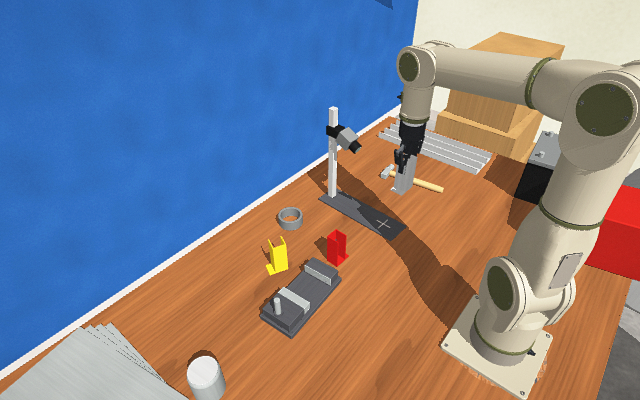

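Run:
```python
from h import *
import cv2
p=cv2.imread("pics/w7.png");cv2.imwrite("pics/w7c.png",cv2.resize(p[0:340,200:440],None,fx=1.75*1.4,fy=1.75,interpolation=2));cv2.imwrite("pics/w7d.png",cv2.resize(p[170:290,235:400],None,fx=4.8,fy=4.8,interpolation=2))
print("cross",watz(316,121,.008))
a=watz(280,170,.008);b=watz(280,5,.008);c=watz(354,171,.008);d=watz(354,5,.008);print(a,b,c,d)
for s,e in((a,b),(c,d)):print(np.arctan2(e[1]-s[1],e[0]-s[0]))
print(np.arctan2(a[0]-c[0],c[1]-a[1]))
```

```text
cross [ 0.5032 -0.1999  0.008 ]
[ 0.4396 -0.1491  0.008 ] [ 0.6635 -0.1585  0.008 ] [ 0.4347 -0.2486  0.008 ] [ 0.66  -0.255  0.008]
-0.042263977492717854
-0.02844043559159683
3.0927445197661423
```

View pics/w7d.png

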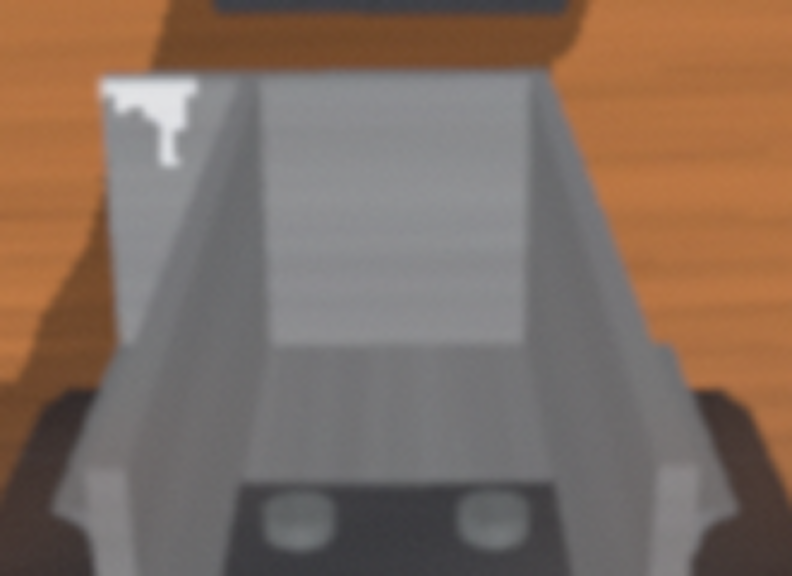

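Run:
```python
from h import *
o=get_obs();R=Ro.from_quat(o["ee_rot"]).as_matrix();p=np.array(o["position"])
for X,Y in((100,78),(548,70)):
    u,v=crop(X,Y,235,170,4.8);c,d=wray(u,v)
    c=R.T@(c-p);d=R.T@d
    for zt in(.0853,.089):print(u,v,c+d*(zt-c[2])/d[2])
```

```text
255.4375 185.85416666666666 [ 0.0204 -0.0426  0.0853]
255.4375 185.85416666666666 [ 0.0194 -0.0434  0.089 ]
348.77083333333337 184.1875 [0.0215 0.021  0.0853]
348.77083333333337 184.1875 [0.0205 0.0214 0.089 ]
```

```bash
cat >> h.py <<'E'
F=np.array([.506,-.2025,.207]);SY=-.036
def goal():
    B=Rfocus_br();Rt=np.c_[B[:,0],-B[:,1],-B[:,2]]
    return F-Rt@np.array([-.001,-.0007,.032]),Rt
E
python3 -m creep '[[0,0.08,0,0,0,0,255],[0,0.11,0,0,0,0,255],[0,0.11,0,0,0,0,255],[0,0.1,0,0,0,0,255],[0,0.036,0,0,0,0,255],[0,0,0,0,0,0,255]]'; python3 -c "
from h import *
p,R=goal();print(p);delta(p,R)"
```

```text
clock: 10.9
position: [0.4482, -0.1999, 0.2979]
ee_rot: [0.976, -0.018, 0.216, 0.004]
ft_force: [-0.4, -0.8, -4.2]
grip_width: 0.505
[ 0.4934 -0.2027  0.2364]
t 10.9 pos [ 0.4482 -0.1999  0.2979] R [ 0.9065 -0.0325  0.421 ] [ 0.4207 -0.0155 -0.907 ] q [ 0.7705 -0.2398 -0.2851  2.0262 -0.303   0.9673 -1.0019] F [-0.3521 -0.782  -4.1577] g 0.505
turn [0.0003 0.0018 0.0001] shift now-axes mm [15.143   1.2244 74.763 ] shift target-axes [15.0116  1.2459 74.7891]
```

```bash
python3 -m creep '[[0,0,0,3,0,15,255],[0,0,0,4,1,20,255],[0,0,0,4,0,20,255],[0,0,0,4,0,15,255],[0,0,0,0,0,5,255],[0,0,0,0,0,0,255],[0,0,0,0,0,0,255],[0,0,0,0,0,0,255]]'; python3 -c "
from h import *
import cv2
p,R=goal();delta(p,R)
for n in('side','top','wrist'):
    q,d=camera(n);cv2.imwrite(f'pics/{n}8.png',q)
    if n=='side':cv2.imwrite('pics/s8c.png',cv2.resize(q[90:250,310:430],None,fx=3.7,fy=3.7,interpolation=2))"
```

```text
clock: 11.7
position: [0.4943, -0.2041, 0.2376]
ee_rot: [0.976, -0.018, 0.216, 0.004]
ft_force: [0.9, 1.3, -3.9]
grip_width: 0.507
t 11.7 pos [ 0.4943 -0.2041  0.2376] R [ 0.9059 -0.0334  0.4221] [ 0.4218 -0.0164 -0.9065] q [ 0.7514 -0.092  -0.3364  2.0331 -0.2575  0.8015 -1.055 ] F [ 0.8576  1.3033 -3.9346] g 0.507
turn [ 0.0012  0.0005 -0.0008] shift now-axes mm [-1.3528 -1.367   0.6207] shift target-axes [-1.3521 -1.3673  0.6217]
```

View pics/s8c.png

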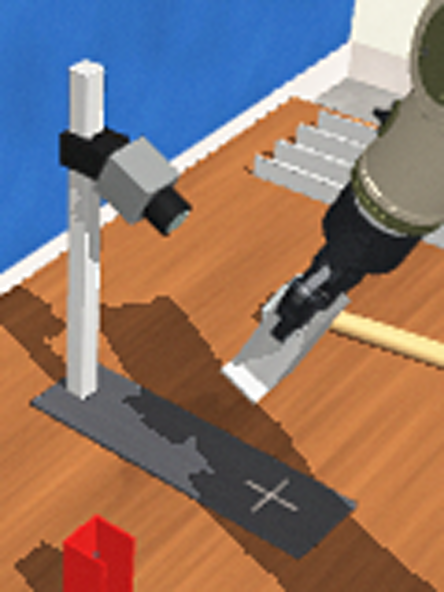

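View pics/wrist8.png

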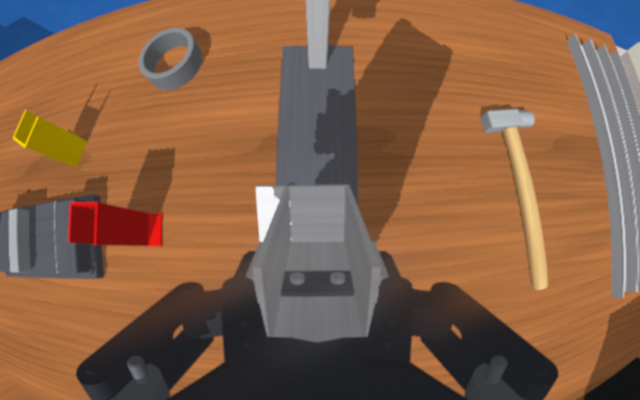

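View pics/top8.png

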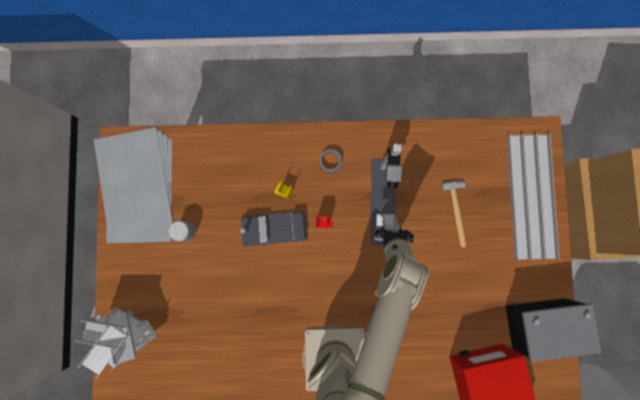

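Run:
```python
from h import *
import cv2
B=Rfocus_br();s=6
def ov(n,u0,v0,w,h,out):
    o=cv2.resize(cv2.imread(f"pics/{n}8.png")[v0:v0+h,u0:u0+w],None,fx=s,fy=s,interpolation=2)
    def P(x):return tuple(((proj(n,F+B@np.array(x))-[u0,v0]+.5)*s-.5).astype(int).tolist())
    c=[(.022,-.022),(-.022,-.022),(-.022,.022),(.022,.022)]
    for z in(-.0575,.0575):
        cv2.polylines(o,[np.array([P((*q,z)) for q in c])],False,(0,255,0),1)
    for q in c:cv2.line(o,P((*q,-.0575)),P((*q,.0575)),(0,255,0),1)
    cv2.polylines(o,[np.array([P((.022,.022,-.0575)),P((.022,.042,-.0575)),P((-.022,.042,-.0575)),P((-.022,.022,-.0575))])],False,(0,255,255),1)
    for off in(.15,.18):cv2.polylines(o,[np.array([P((off,.019*np.cos(t),.019*np.sin(t))) for t in np.linspace(0,6.3,30)])],False,(0,0,255),1)
    cv2.line(o,P((0,0,0)),P((.15,0,0)),(255,0,255),1)
    cv2.imwrite(out,o)
ov("side",320,110,95,95,"pics/ov_s.png");ov("top",360,130,70,100,"pics/ov_t.png")
```

```text
(no output)
```

View pics/ov_s.png

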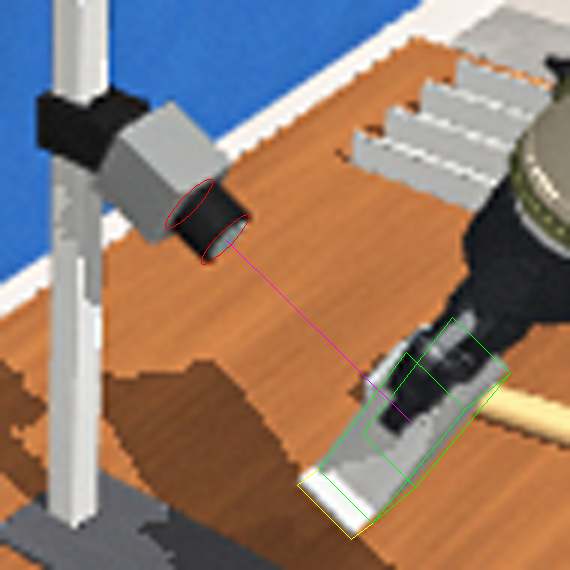

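View pics/ov_t.png

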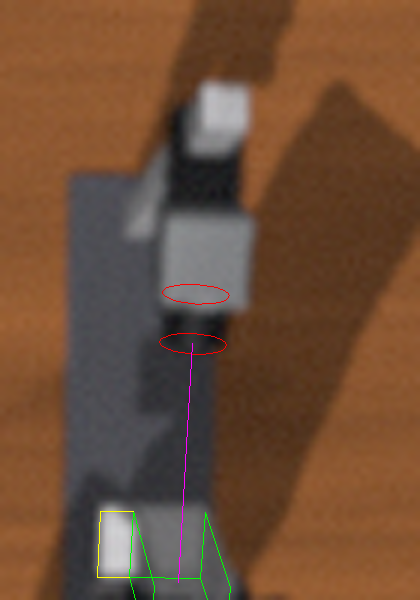

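The model overlay matches the lens and the held bracket to about a pixel in both views. I'll let it settle, check it, and hand in.

```bash
python3 -m creep '[[0,0,0,-1,-1,0,255],[0,0,0,0,0,0,255],[0,0,0,0,0,0,255],[0,0,0,0,0,0,255],[0,0,0,0,0,0,255],[0,0,0,0,0,0,255]]'; python3 -c "
from h import *
p,R=goal();delta(p,R);print(np.abs(get_obs()['joint_velocities']).max());print(hand_in())"
```

```text
clock: 12.45
position: [0.4934, -0.2031, 0.2363]
ee_rot: [0.976, -0.018, 0.216, 0.004]
ft_force: [-0.4, 0.2, -2.9]
grip_width: 0.504
t 12.45 pos [ 0.4934 -0.2031  0.2363] R [ 0.9062 -0.0337  0.4215] [ 0.4212 -0.0158 -0.9068] q [ 0.7509 -0.0933 -0.3371  2.0369 -0.2584  0.7998 -1.0554] F [-0.4401  0.152  -2.9118] g 0.504
turn [ 0.0007  0.0013 -0.0011] shift now-axes mm [ 0.0468 -0.3089 -0.1532] shift target-axes [ 0.0473 -0.309  -0.153 ]
0.0010522461417106217
the job is handed in; nothing more can be done
None
```

I opened the vise jaw to its stop, lifted the grey bracket out and handed the job in at 12.45 s. The bracket was held at the viewing point, tilted back 25° with its open side to the lens. The hand-in reports no verdict, so the result below rests on my own checks.

- **Jaw:** the handle moved about 49 mm along the vise's +y until the force rose at the stop. I released it there and did not touch it again.
- **Bracket in the grip:** the fingers stopped at 43 mm on the 44 mm walls, with the grip set to 80 N. The grip opening stayed the same from lift to hand-in.
- **Final pose:** the tool was within 0.4 mm and 0.002 rad of my computed goal, and joint speeds were about 0.001 rad/s or less. The model drawn over the side and top pictures matched the lens and the bracket to about one pixel, roughly 2–3 mm.
- **Bystanders:** the last pictures showed no visible change in the tape, hammer, tin, camera and look-alikes. I did not measure them again.
- **Disagreement:** the wrist camera placed things about 3–4 mm lower in x than the fixed cameras, for example the white cross at 0.503 m against 0.507 m. I used a value in between, which is well inside the 18 mm allowance.

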